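# Load a rating-plate blank under the sprung clips of a marking fixture

### The job

Load the blank aluminium rating plate into the marking fixture on the bench: take it off the wooden block, lay it flat on the bed and slide it lengthwise between the guides, under the two sprung clips, until both clips have ridden up over its end and snapped down into its two leading slots, then let go. Feel your way in gently, never forcing it on the fixture or its end stop, and leave the oilstone, glue stick and tape roll where they are.

Things in the scene. Friction and masses are not known exactly. Their poses are not given: they have to be found in the camera images.
- blank: blank rating plate, bare aluminium, blue border line on top; 150 mm (its x) by 60 mm (its y) by 6 mm thick, 0.14 kg, stiff. Origin: centre of its underside, z up. It lies lengthwise on a brown wooden block 50 wide, 110 long and 18 mm high, overhanging it 5 mm at the sides and about 20 mm at the ends, so it can be gripped across its 60 mm width near an end. Both ends are alike; either may go first
- slot (a point): one of the plate's four through slots, 15 mm along its x by 12 mm along y, centred 53.5 mm (x) and 19 mm (y) from its middle, one at each corner: 14 mm of metal is left between slot and plate end. Point: the slot's centre, at the top face
- fixture: marking fixture, fast on the bench: grey base 110 mm wide with a dark steel bed 24 mm above the bench. Origin: on the bench under the bed's midline (y = 0); its x is the way the plate slides in. The base runs from x = -56 (open mouth) to 114 mm. When the plate is home its centre is at x = -45 to -21 mm and 40 to 64 mm of its rear end stick out over the mouth, for the gripper
- mouth (a point): middle of the mouth edge of the bed, at bed height (fixture x = -56 mm). Beside the bed stand guides, 5 mm high, from here to 66 mm farther in: 62.6 mm apart inside, flared to about 68 mm over the first 22 mm. Sliding the plate in under the clips takes about 5 to 12 N; more than 25 N between plate and fixture is too rough
- stop_range (a point): bed height, fixture x = 43 mm. The aluminium carriage with brass screw that carries end stop and clips is set anywhere along the bed, unreported: see or feel it. The stop's rigid face is within 11 mm of this point in x. The plate's leading end meets the clips' upturned toes about 26 mm before the stop (toe tips: 37 mm); about 2 mm before it the noses snap into the leading slots
- clip_left (a joint): left (+y) sprung clip, a 7 mm wide steel strip 19 mm left of the midline, hinged behind the stop, rounded nose and upturned toe towards the mouth. Angle in rad: 0 fully down (nose 2.5 mm above the bed, toe tip about 12 mm), about 0.07 with the nose riding on the plate, 0 again when snapped into a slot. Spring force at the nose 1.2 to 1.9 N
- clip_right (a joint): right (-y) sprung clip, 19 mm to the right of the middle, otherwise like the left one
- oilstone: oilstone in a wooden cradle, 170 x 58 x 34 mm, to be left alone; origin: centre of its underside
- glue_stick: white glue stick with a red cap, lying, 111 mm long, 28 mm thick, to be left alone; origin: centre of its underside
- tape_roll: roll of brown tape lying flat, 96 mm across, 24 mm high, to be left alone; origin: centre of its underside

How it is judged:
On the way:
1. the plate lies on the bed with both clips riding up on its end (value of joint each of clip_left, clip_right above 0.045 rad and x of blank in the frame of fixture between -0.075 and -0.019 m and angle between blank's own z axis and vertical below 0.12 rad), for 0.1 s.
At the end, for the whole second after the job is handed in: both clips are snapped down in the plate's leading slots (each below 0.02 rad); the plate is at rest, flat on the bed (within 2.5 mm, 0.05 rad), within 3 mm and 0.06 rad of the bed's midline, its centre at fixture x = -45.5 to -19 mm (value of joint each of clip_left, clip_right below 0.02 rad and x of blank in the frame of fixture between -0.0455 and -0.019 m and y of blank in the frame of fixture between -0.003 and 0.003 m and z of blank in the frame of fixture between 0.022 and 0.0265 m and angle between the x axis of blank and the x axis of fixture, either way round below 0.06 rad and angle between blank's own z axis and vertical below 0.05 rad and linear speed of blank below 0.01 m/s); the robot touches nothing.
It fails at once if the plate is forced on the fixture, its clips or its stop with more than 25 N (contact force between blank and fixture above 25 N).
It fails at once if the oilstone, glue stick or tape roll is moved by more than 30 mm (distance of any of oilstone, glue_stick, tape_roll from where it was at the start of the episode above 0.03 m).
It also fails if it takes over 64 s, if anything falls off the work surface, if the arm or the gripper's body presses on something with over 40 N, if the wrist force passes 120 N, or if a joint passes its speed limit or range.

### The arm

A 6-joint arm with a two-finger parallel gripper is mounted at the origin on a cart in front of the work surface, level with it; the furniture and walls round the work are solid. World frame = base frame: x ahead of the robot, y to its left, z up, the work surface at z = 0. Lengths are in m, angles in rad, forces in N, time in s.
With the tool pointing down it reaches from about 0.25 to 0.775 m from the base axis. Payload 4 kg.
Tool frame: the origin (TCP) lies at the very end of the fingers, on their centre line; the grasp point (between the pads) lies 19 mm behind it; z points along the fingers, y is the line along which they close (so a half turn about z gives the same grasp; the last joint's range is limited). The gripper opens to 94 mm and grips with 3 to 60 N. Pads are 16 mm wide; open, the fingers measure 119 mm over their backs; the gripper's body (75 mm by 177 mm) begins 78 mm behind the grasp point.
Start: joints at [-1.392, 0.087, 1.371, -0, 1.684, -0.103], TCP at [0.153, -0.528, 0.175] pointing down, gripper open.
Joint ranges: [-3.1, 3.1], [-0.76, 2.03], [0.27, 2.55], [-1.08, 4.22], [0.17, 2.65], [-2.57, 2.57]. Speed limits (rad/s): [2.79, 2.79, 3.14, 3.14, 3.14, 3.14].

### API

Orientations are given as [roll, pitch, yaw] about the fixed x, y, z axes, in that order (R = Rz(yaw) Ry(pitch) Rx(roll)).
In Python, from bench import robot, vision gives the robot as it stands.
- The arm moves only by the shell command python3 -m crank 'ROWS'. ROWS is JSON, a list of rows, each a list of 3 entries, a list of its own where there are three numbers: the closure, from 0 (fully open) to 1 (shut), then the shift along the tool's x, y, z in m, then the turn, a rotation vector about the tool's x, y, z in degrees. A call has 1 to 8 rows; each row shifts and turns the commanded pose from where the row before left it, along the tool's axes as they then stand; what a row does not reach is not made up. A row lasts 1/10 s, in which the tool goes at most 50 mm and 8.59 degrees, less where a joint would pass 70% of its speed; a pose out of reach is approached as far as the arm can. A call with a gripper value outside its range is refused whole. The fingers move at their own pace and stop on an object; the grip force is fixed at half the most. Time passes only in rows, so rows that do not move let the fingers close. It gives the time, the measured TCP pose, the force, the opening and the grip force at its end, in the units of the state.
- robot.get_obs(): the state, without advancing time (a new reading comes with each control period).
- vision.snapshot(name): name is "scene" or "top" or "wrist"; returns a dict with "color" (420x560x3 uint8, red, green, blue), "z_map" (420x560 float32, m along the optical axis (not along the pixel's ray), 0 where there is no reading), "fx", "fy", "cx", "cy" (pixels), "R" (3x3) and "t" (3): a world point X has camera coordinates R X + t. Camera axes: x right, y down, z forward; pixel columns grow to the right and rows downward; lengths in m; the calibration is good to about 2 mm. A picture is of the moment at which its call begins.
- robot.close_job(): hands the job in; it is judged then, once.
The state is a dict: "time": time; "joint_positions": joint angles; "qvel": joint speeds; "joint_torque": joint torques, N m; "tool_pos": TCP position; "ee_rot": TCP orientation; "wrist_force": force on the tool from outside, world axes, zero at the start; "wrist_torque": the same for the moment, N m; "width": finger opening in m; "finger_force": force on a finger pad.
Only numpy, scipy, OpenCV 4.12 (cv2) and the standard library are available. Lean on these libraries where they do the work, as an engineer would, in place of code of your own. Each camera call takes 0.05 s, during which the arm holds its last target. There are 200 camera calls.

## Working session

There is one attempt and no reset: what is moved stays moved. The work goes in short steps, Python scripts to look and compute and a shell command to move; the robot and the scene stay as the last step left them, time stands still between calls to the robot, and variables do not carry over. Pictures are saved under pics/ and viewed, at most 14 in all, crops included, and the job is handed in when it is done.

```bash
mkdir -p pics; ls; python3 - <<'E'
from bench import robot, vision
import cv2,numpy as np
o=robot.get_obs()
print({k:np.round(v,3) for k,v in o.items()})
for n in("scene","top"):
    s=vision.snapshot(n); cv2.imwrite(f"pics/{n}0.png",s["color"][...,::-1]); np.savez(f"pics/{n}0.npz",**s)
    print(n,s["fx"],s["cx"],s["cy"],s["R"].round(3).tolist(),s["t"].round(3))
E
```

```text
pics
{'time': np.float64(0.0), 'joint_positions': array([-1.392,  0.088,  1.372, -0.   ,  1.684, -0.103]), 'qvel': array([-0.001,  0.   , -0.001,  0.002,  0.   , -0.001]), 'joint_torque': array([ 0.0000e+00, -3.4018e+01, -3.0243e+01,  7.2000e-02,  3.3000e-02,
       -0.0000e+00]), 'tool_pos': array([ 0.153, -0.528,  0.174]), 'ee_rot': array([-3.139, -0.   ,  0.282]), 'wrist_force': array([ 0.063,  0.455, -0.629]), 'wrist_torque': array([-0.014,  0.011, -0.005]), 'finger_force': np.float64(0.0), 'width': np.float64(0.094)}
scene 535.5290063593925 286.5218244937696 214.98556514332745 [[-0.871, -0.491, -0.016], [-0.331, 0.61, -0.72], [0.363, -0.622, -0.694]] [0.385 0.361 1.066]
top 522.9908350942205 283.0489569376462 220.44652854012753 [[0.005, -1.0, 0.0], [-0.997, -0.005, -0.076], [0.076, 0.0, -0.997]] [-0.221  0.562  1.193]
```

View pics/top0.png

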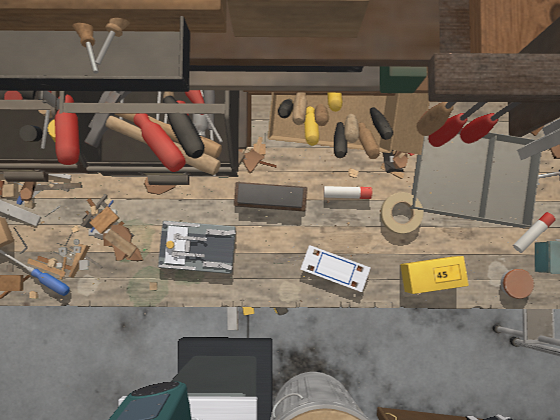

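View pics/scene0.png

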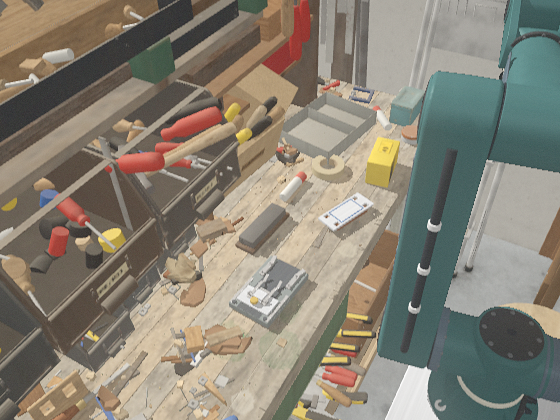

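The top view shows the plate at about (335,268), tilted about 18° in the picture. The fixture is at (197,247) with its carriage on the left and its mouth facing right (world -y). The oilstone (270,196), glue stick (347,192) and tape roll (402,215) all lie behind, clear of the path.

```bash
cat > h.py <<'E'
import numpy as np,cv2
def ray(s,uv,z):
    uv=np.atleast_2d(np.asarray(uv,float)); R=s["R"];t=s["t"]
    d=np.c_[(uv[:,0]-s["cx"])/s["fx"],(uv[:,1]-s["cy"])/s["fy"],np.ones(len(uv))]@R
    c=-R.T@t; k=(z-c[2])/d[:,2]; return c+d*k[:,None]
def cloud(s):
    v,u=np.mgrid[:420,:560]; z=s["z_map"]
    p=np.stack([(u-s["cx"])/s["fx"]*z,(v-s["cy"])/s["fy"]*z,z],-1)
    return (p-s["t"])@s["R"]
E
python3 - <<'E'
from h import *
s=np.load("pics/top0.npz"); P=cloud(s); c=s["color"].astype(int)
sub=lambda u0,u1,v0,v1:(slice(v0,v1),slice(u0,u1))
# plate: bright bits
m=np.zeros((420,560),np.uint8); r=sub(292,380,235,305)
m[r]=((c[r].min(-1)>165)|((c[r][...,2]>c[r][...,0]+40))).astype(np.uint8)
m=cv2.morphologyEx(m,cv2.MORPH_OPEN,np.ones((3,3)))
cs,_=cv2.findContours(m,0,1); k=max(cs,key=cv2.contourArea)
q=ray(s,k[:,0],.024); (cx,a,ang)=cv2.minAreaRect((q[:,:2]*1000).astype(np.float32)); print("plate",cx,a,ang, "z",np.median(P[...,2][m>0]))
# fixture by height
H=P[...,2]; r=sub(145,250,210,285)
print("floor z",np.median(H[290:300,150:300]))
m=np.zeros((420,560),np.uint8); m[r]=(H[r]>.014)
cs,_=cv2.findContours(m,0,1); k=max(cs,key=cv2.contourArea)
q=P[k[:,0,1],k[:,0,0]]; print("fix",cv2.minAreaRect((q[:,:2]*1000).astype(np.float32)))
print("reach robot",-s["R"].T@s["t"])
big=np.hstack([cv2.resize(s["color"][215:280,150:245],None,fx=4,fy=4,interpolation=2),cv2.resize(s["color"][235:300,290:380],None,fx=4,fy=4,interpolation=2)])
cv2.imwrite("pics/crop1.png",big[...,::-1]); print(big.shape)
E
```

```text
plate (453.9963684082031, -337.96136474609375) (150.98304748535156, 59.77385330200195) 69.79664611816406 z 0.023854048321962577
floor z -0.0003808491968715879
fix ((496.8759765625, -76.73211669921875), (286.4584045410156, 110.44251251220703), 85.60018157958984)
reach robot [ 0.47029885 -0.21833976  1.23286865]
(260, 740, 3)
```

View pics/crop1.png

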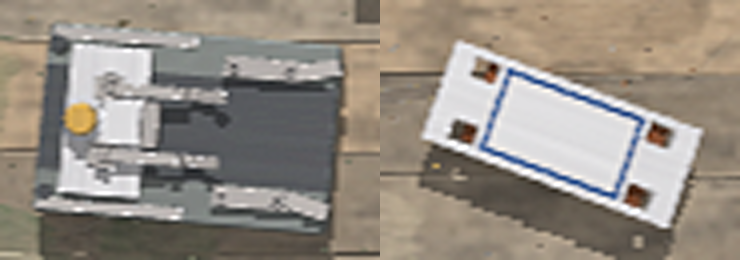

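The crop shows the four slots and the blue border on the plate, with the long axis about 70° in the world. On the fixture, the carriage with its brass screw is at left and both clips point right. The guides are at crop (270,68) and (270,200), and the mouth edge runs along crop x≈338.

```bash
python3 - <<'E'
from h import *
s=np.load("pics/top0.npz"); P=cloud(s); H=P[...,2]
m=np.zeros((420,560),np.uint8); m[212:278,155:242]=(H[212:278,155:242]>.014)
m=cv2.morphologyEx(m,cv2.MORPH_OPEN,np.ones((9,9)))
cs,_=cv2.findContours(m,0,1); k=max(cs,key=cv2.contourArea)
q=P[k[:,0,1],k[:,0,0]]; print("fix depth",cv2.minAreaRect((q[:,:2]*1000).astype(np.float32)))
cr=lambda u,v:(150+u/4-.4,215+v/4-.4)
for n,c in dict(bl=(37,210),tl=(50,25),tr=(343,45),br=(335,232)).items():
    i=cr(*c); print(n,ray(s,i,.02)[0]*1000, "depths",H[int(i[1])-2:int(i[1])+3,int(i[0])-2:int(i[0])+3].round(3)[::2,::2].tolist())
print("bed",np.median(H[240:255,215:228]))
E
```

```text
fix depth ((496.5058898925781, -76.75448608398438), (286.47760009765625, 110.27080535888672), 85.36953735351562)
bl [453.49562076  68.31690335  20.        ] depths [[0.001, -0.005, 0.031], [0.005, -0.002, 0.025], [-0.004, 0.003, 0.002]]
tl [560.6679125   63.24655246  20.        ] depths [[-0.002, -0.003, -0.004], [-0.002, -0.003, -0.002], [-0.0, -0.003, 0.023]]
tr [ 549.88767974 -107.24439657   20.        ] depths [[0.002, 0.0, -0.002], [-0.002, 0.006, -0.001], [0.024, 0.023, 0.001]]
br [ 441.72946397 -103.93278424   20.        ] depths [[0.024, -0.003, -0.004], [0.023, -0.002, 0.002], [0.0, 0.002, -0.005]]
bed 0.02444402873308441
```

```bash
python3 -m crank '[[0,[0,0,0],[0,0,-8.5]],[0,[0,0,0],[0,0,-8.5]],[0,[0,0,0],[0,0,-8.5]],[0,[0,0,0],[0,0,-8.5]],[0,[0,0,0],[0,0,-8.5]],[0,[0,0,0],[0,0,-8.5]],[0,[0,0,0],[0,0,-2.6]]]'
```

```text
time: 0.8
tool_pos: [0.1528, -0.5279, 0.1746]
ee_rot: [-3.141, -0.001, 1.221]
wrist_force: [0.2, 0.2, 0.4]
width: 0.0941
finger_force: 0.0
```

```bash
python3 -m crank '[[0,[0.0317,0.031,0],[0,0,0]],[0,[0.0317,0.031,0],[0,0,0]],[0,[0.0317,0.031,0],[0,0,0]],[0,[0.0317,0.031,0],[0,0,0]],[0,[0.0317,0.031,0],[0,0,0]],[0,[0.0317,0.031,0],[0,0,0]],[0,[0.0317,0.031,0],[0,0,0]],[0,[0,0,0],[0,0,0]]]'
python3 - <<'E'
from bench import vision
from h import *
s=vision.snapshot("wrist"); np.savez("pics/w1.npz",**s); cv2.imwrite("pics/w1.png",s["color"][...,::-1]); print(-s["R"].T@s["t"],s["R"].round(2).tolist())
E
```

```text
time: 1.6
tool_pos: [0.4373, -0.3919, 0.1741]
ee_rot: [-3.141, -0.003, 1.224]
wrist_force: [0.2, 0.1, -0.8]
width: 0.094
finger_force: 0.0
[ 0.46044025 -0.32314334  0.38290202] [[0.94, -0.34, -0.0], [-0.33, -0.91, 0.25], [-0.09, -0.24, -0.97]]
```

View pics/w1.png

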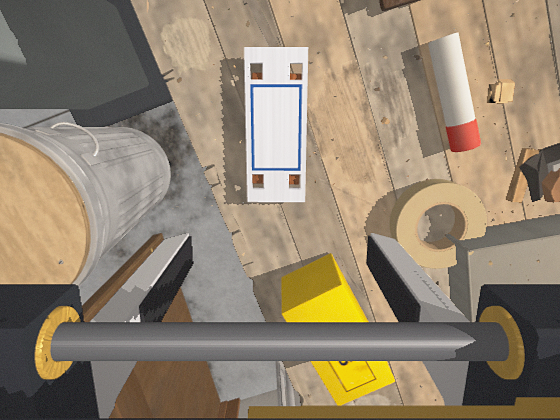

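The wrist view shows the plate at (276,125), well aligned with the tool, with its near end at row 202. A yellow box stands behind the grasp point, at about (325,310).

```bash
cat >> h.py <<'E'
def plate(s,z,win,tool,yaw):
    c=s["color"].astype(int); u0,u1,v0,v1=win; m=np.zeros((420,560),np.uint8); r=(slice(v0,v1),slice(u0,u1))
    m[r]=((c[r].min(-1)>165)|(c[r][...,2]>c[r][...,0]+40)); m=cv2.morphologyEx(m,cv2.MORPH_OPEN,np.ones((5,5)))
    k=max(cv2.findContours(m,0,1)[0],key=cv2.contourArea); q=ray(s,k[:,0],z)
    (c0,(a,b),g)=cv2.minAreaRect((q[:,:2]*1000).astype(np.float32)); g=g if a>b else g+90
    return np.array(c0),(a,b),g
def local(p,tool,yaw):
    d=np.asarray(p)[:2]-np.asarray(tool)[:2]; return d@[np.cos(yaw),np.sin(yaw)], d@[np.sin(yaw),-np.cos(yaw)]
E
python3 - <<'E'
from bench import robot
from h import *
s=np.load("pics/w1.npz"); o=robot.get_obs(); yaw=o["ee_rot"][2]
c,a,g=plate(s,.024,(235,315,40,210),0,0); print(c,a,g,np.degrees(yaw))
d=np.array([np.cos(np.radians(g)),np.sin(np.radians(g))]); d*=np.sign(d[1])
print("grip local mm",local(c-60*d,o["tool_pos"]*1000,yaw), o["tool_pos"])
P=np.load("pics/top0.npz"); H=cloud(P)[255:297,395:475]; y=H[H[...,2]>.02]; print("box",y.min(0),y.max(0))
E
```

```text
[ 450.81994629 -338.75201416] (148.7839813232422, 60.30945587158203) 69.94434356689453 70.00215423552714
grip local mm (np.float64(-3.123438449744418), np.float64(-3.8873626432576627)) [ 0.43496512 -0.39350792  0.17419924]
box [ 0.40023911 -0.64341976  0.02023198] [ 0.48252554 -0.21833976  1.23286865]
```

```bash
python3 - <<'E'
from h import *
P=np.load("pics/top0.npz"); H=cloud(P); c=P["color"].astype(int); m=(c[...,0]>180)&(c[...,2]<80); m[:240]=0; m[:,:395]=0;m[:,480:]=0; m&=P["z_map"]>0
print(np.percentile(H[m],[1,50,99],axis=0))
E
python3 -m crank '[[0,[-0.003,-0.003,0.04],[0,0,0]],[0,[0,0,0.04],[0,0,0]],[0,[0,0,0],[0,0,0]]]'
```

```text
[[ 0.40499988 -0.61970354  0.02844289]
 [ 0.43771301 -0.55449545  0.07760161]
 [ 0.47982108 -0.49777482  0.08303588]]
time: 1.95
tool_pos: [0.4247, -0.394, 0.0879]
ee_rot: [-3.128, -0.006, 1.216]
wrist_force: [-0.1, 1.2, -1.5]
width: 0.0942
finger_force: 0.0
```

```bash
python3 -m crank '[[0,[0,0,0.03],[0,0,0]],[0,[0,0,0.02],[0,0,0]],[0,[0,0,0],[0,0,0]],[0,[0,0,0],[0,0,0]],[0,[0,0,0],[0,0,0]]]'
```

```text
time: 2.45
tool_pos: [0.4303, -0.3986, 0.0481]
ee_rot: [3.138, 0.002, 1.217]
wrist_force: [-0.1, 0.6, -0.1]
width: 0.094
finger_force: 0.0
```

```bash
python3 -m crank '[[0,[0.004,0,0.02],[0,0,0]],[0,[0,0,0.02],[0,0,0]],[0,[0,0,0],[0,0,0]],[0,[0,0,0],[0,0,0]]]'; python3 -m crank '[[1,[0,0,0],[0,0,0]],[1,[0,0,0],[0,0,0]],[1,[0,0,0],[0,0,0]],[1,[0,0,0],[0,0,0]],[1,[0,0,0],[0,0,0]],[1,[0,0,0],[0,0,0]]]'
```

```text
time: 2.85
tool_pos: [0.4313, -0.3939, 0.0067]
ee_rot: [3.14, 0.001, 1.217]
wrist_force: [0.5, -0.1, 0.3]
width: 0.0939
finger_force: 0.0
time: 3.45
tool_pos: [0.4309, -0.3933, 0.0053]
ee_rot: [3.142, 0.0, 1.217]
wrist_force: [-0.3, -0.1, -0.2]
width: 0.0495
finger_force: 0.0
```

```bash
python3 - <<'E'
from bench import vision,robot
from h import *
o=robot.get_obs();print(o["width"],o["finger_force"],o["wrist_force"],o["tool_pos"])
s=vision.snapshot("wrist"); cv2.imwrite("pics/w2.png",s["color"][...,::-1]); np.savez("pics/w2.npz",**s)
E
```

```text
0.049508713628532715 0.0 [-0.28968726 -0.13034689 -0.22113147] [ 0.43087291 -0.39330359  0.00532685]
```

View pics/w2.png

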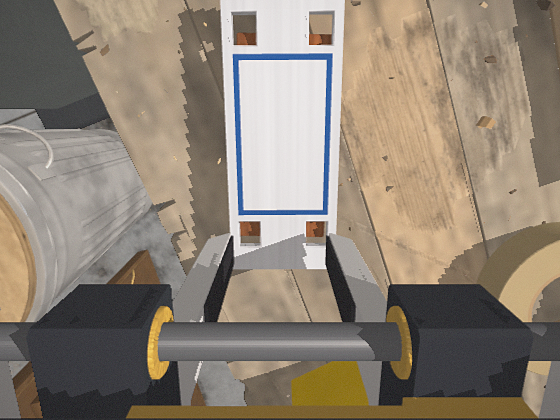

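The fingers are at the plate's rear end, with the pads near its sides at (228,270) and (335,270). They may still be closing, so I'll let them finish.

```bash
python3 -m crank '[[1,[0,0,0],[0,0,0]],[1,[0,0,0],[0,0,0]]]'
```

```text
time: 3.7
tool_pos: [0.4309, -0.3933, 0.0052]
ee_rot: [-3.142, 0.0, 1.217]
wrist_force: [-0.2, -0.1, -0.4]
width: 0.0293
finger_force: 0.0
```

```bash
python3 - <<'E'
from h import *
s=np.load("pics/w2.npz"); tool=[430.9,-393.3]
for uv in [(240,268),(325,268),(245,12),(257,46),(308,12),(332,46),(243,240),(316,230)]:
    p=ray(s,uv,.024)[0]*1000; print(uv,p[:2].round(1),np.round(local(p,tool,1.217),1))
P=cloud(s); print("z plate",P[100:150,270:290,2].mean(), P[250:264,255:300,2].mean())
E
```

```text
(240, 268) [ 402.1 -400.1] [-16.3 -24.7]
(325, 268) [ 448.2 -417.2] [-16.4  24.5]
(245, 12) [ 454.6 -276.1] [118.1 -18.3]
(257, 46) [ 454.5 -292.3] [102.9 -12.8]
(308, 12) [ 483.2 -286.7] [118.1  12.1]
(332, 46) [ 489.3 -305.2] [102.8  24.3]
(243, 240) [ 410.1 -384.7] [  0.9 -22.5]
(316, 230) [ 450.8 -393.4] [ 6.8 18.7]
z plate 0.024160875687228543 0.024514628644991942
```

```bash
python3 - <<'E'
from bench import vision,robot
from h import *
s=vision.snapshot("wrist"); np.savez("pics/w3.npz",**s)
o=robot.get_obs(); print(o["width"],o["tool_pos"],o["joint_positions"])
P=cloud(s)
print(P[225:330:8,200:360:8,2].round(3))
im=s["color"].copy(); cv2.imwrite("pics/w3.png",cv2.resize(im[180:340,180:380],None,fx=3,fy=3)[...,::-1])
E
```

```text
0.02523724900662012 [ 0.43086479 -0.39327808  0.00523997] [-8.36977490e-01  2.52557822e-01  1.52525894e+00 -3.39159086e-05
  1.36381472e+00 -4.83464175e-01]
[[-0.001 -0.002 -0.    -0.002  0.023  0.017  0.017  0.018  0.024  0.023
   0.024  0.022  0.021  0.023  0.017  0.018  0.023  0.023 -0.003 -0.001]
 [-0.001 -0.001 -0.001 -0.003  0.023  0.018  0.035  0.017  0.022  0.023
   0.023  0.023  0.023  0.022  0.035  0.016  0.023 -0.001 -0.002 -0.001]
 [-0.001 -0.002 -0.002 -0.001  0.046  0.047  0.043 -0.001  0.023  0.023
   0.023  0.023  0.022  0.024  0.047  0.047  0.048 -0.002 -0.002 -0.003]
 [-0.001 -0.002 -0.002  0.057  0.058  0.057  0.053  0.022  0.024  0.023
   0.023  0.023  0.024  0.023  0.053  0.058  0.057  0.057 -0.002 -0.001]
 [-0.001 -0.002 -0.003  0.067  0.067  0.067  0.059  0.023  0.023  0.022
   0.023  0.023  0.023  0.025  0.063  0.067  0.067  0.066 -0.001 -0.001]
 [-0.002 -0.002 -0.003  0.076  0.075  0.076  0.06   0.022  0.022  0.023
   0.023  0.024  0.023  0.023  0.065  0.075  0.075  0.075 -0.002 -0.002]
 [-0.001 -0.002  0.082  0.082  0.083  0.079  0.06  -0.003 -0.002 -0.002
 
[... 387 characters left out ...]
.101  0.101  0.095 -0.002 -0.001 -0.003 -0.001
  -0.001 -0.001 -0.001 -0.001 -0.001  0.097  0.101  0.101  0.101  0.143]
 [ 0.148  0.14   0.106  0.106  0.104  0.096 -0.002 -0.002 -0.002 -0.002
  -0.001 -0.002 -0.001 -0.004 -0.002  0.097  0.106  0.106  0.107  0.14 ]
 [ 0.149  0.147  0.112  0.111  0.106  0.096 -0.001 -0.002 -0.002 -0.002
  -0.002 -0.003 -0.002 -0.002 -0.001  0.098  0.108  0.111  0.111  0.146]
 [ 0.149  0.147  0.116  0.115  0.107  0.097 -0.002 -0.002 -0.002 -0.001
  -0.002 -0.002 -0.003 -0.003 -0.002  0.1    0.108  0.115  0.115  0.147]
 [ 0.151  0.148  0.148  0.147  0.214  0.147  0.147  0.147  0.147  0.148
   0.147  0.147  0.147  0.147  0.146  0.147  0.147  0.147  0.147  0.148]]
```

View pics/w3.png

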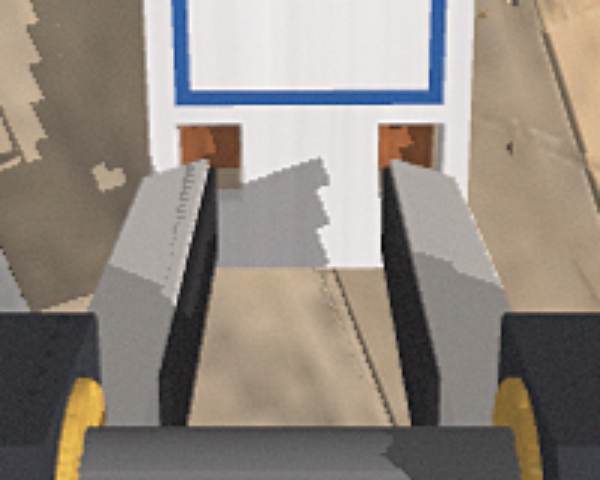

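The fingertips are above the plate. Depth at the tips, about (247,233), reads z≈0.033, although the reported TCP height is 0.005. I'll measure where the tips really are.

```bash
python3 - <<'E'
from h import *
s=np.load("pics/w3.npz"); P=cloud(s)*1000; tool=[430.9,-393.3]
for sl in [(slice(228,245),slice(225,252)),(slice(228,245),slice(306,335))]:
    q=P[sl].reshape(-1,3); q=q[q[:,2]>27]; q=q[np.argsort(q[:,2])]
    for p in q[:24:4]: print(p.round(1),np.round(local(p,tool,1.217),1))
E
```

```text
[ 416.5 -379.9   34.1] [  7.6 -18.1]
[ 416.2 -378.2   35.1] [  9.1 -19.1]
[ 417.2 -380.    35.9] [  7.7 -17.4]
[ 414.8 -377.7   36.4] [  9.  -20.5]
[ 417.2 -380.3   36.7] [  7.5 -17.4]
[ 413.4 -377.2   37.9] [  9.  -21.9]
[ 444.7 -393.2   34.3] [ 4.8 12.9]
[ 444.1 -394.7   34.7] [ 3.3 12.9]
[ 448.5 -390.    35.4] [ 9.2 15.4]
[ 446.8 -391.6   35.9] [ 7.1 14.3]
[ 450.4 -390.9   36.5] [ 9.  17.4]
[ 448.4 -389.8   37.4] [ 9.4 15.2]
```

```bash
python3 -m crank '[[0,[0,0,0],[0,0,0]],[0,[0,0,0],[0,0,0]],[0,[0,0,0],[0,0,0]],[0,[0,0,0],[0,0,0]],[0,[0,0,0],[0,0,0]],[0,[0,0,0],[0,0,0]],[0,[0,0,0],[0,0,0]],[0,[0,0,0],[0,0,0]]]';  python3 - <<'E'
from bench import vision,robot
from h import *
s=vision.snapshot("wrist"); np.savez("pics/w4.npz",**s)
P=cloud(s)*1000; o=robot.get_obs(); tool=o["tool_pos"]*1000; print(tool,o["width"])
d=P[...,:2]-tool[:2]; y=o["ee_rot"][2]; lx=d@[np.cos(y),np.sin(y)]; ly=d@[np.sin(y),-np.cos(y)]
m=(P[...,2]>8)&(abs(lx)<12)&(abs(ly)>33)&(abs(ly)<62)
for sg in(-1,1):
    k=m&(ly*sg>0); q=np.c_[lx[k],ly[k],P[...,2][k]]; q=q[np.argsort(q[:,2])]; print(q[:20:3].round(1))
E
```

```text
time: 4.55
tool_pos: [0.4309, -0.3933, 0.0053]
ee_rot: [3.142, 0.0, 1.217]
wrist_force: [0.3, 0.4, -0.0]
width: 0.0864
finger_force: 0.0
[ 430.89329201 -393.30918726    5.29402279] 0.0899748754922909
[[  8.2 -46.4  34.1]
 [  6.  -44.9  34.3]
 [  8.9 -46.3  34.4]
 [  3.9 -44.9  34.8]
 [  5.7 -44.7  35.1]
 [  5.3 -44.7  35.3]
 [ -3.3 -44.6  35.5]]
[[ 7.4 42.9 33.9]
 [-6.2 41.4 34.3]
 [ 8.3 42.7 34.7]
 [ 3.9 41.3 35. ]
 [-8.8 41.4 35.1]
 [-7.6 41.3 35.2]
 [ 5.1 41.1 35.4]]
```

```bash
python3 -m crank '[[0,[0,0,0.01],[0,0,0]],[0,[0,0,0.008],[0,0,0]],[0,[0,0,0],[0,0,0]],[0,[0,0,0],[0,0,0]]]';  cat > tip.py <<'E'
from bench import vision,robot
from h import *
s=vision.snapshot("wrist"); np.savez("pics/w5.npz",**s)
P=cloud(s)*1000; o=robot.get_obs(); tool=o["tool_pos"]*1000; print(tool,o["width"])
d=P[...,:2]-tool[:2]; y=o["ee_rot"][2]; lx=d@[np.cos(y),np.sin(y)]; ly=d@[np.sin(y),-np.cos(y)]
m=(P[...,2]>5)&(abs(lx)<12)&(abs(ly)>33)&(abs(ly)<62)
for sg in(-1,1):
    k=m&(ly*sg>0); q=np.c_[lx[k],ly[k],P[...,2][k]]; q=q[np.argsort(q[:,2])]; print(q[:20:5].round(1))
E
python3 tip.py
```

```text
time: 5.0
tool_pos: [0.4305, -0.3928, -0.0136]
ee_rot: [-3.14, -0.001, 1.217]
wrist_force: [0.8, 0.4, 0.7]
width: 0.0943
finger_force: 0.0
[ 430.76772824 -393.18476022  -13.03576567] 0.09395412422497064
[[ -0.7 -49.4  15.4]
 [  7.5 -50.4  16. ]
 [ -7.7 -49.   16.7]
 [  3.9 -49.3  17. ]]
[[-0.7 45.  15.8]
 [-7.5 44.8 16.2]
 [ 1.3 44.8 16.4]
 [ 6.5 44.9 16.6]]
```

Confirmed: the real fingertips sit about 28 mm above the reported TCP. I'll go 8 mm lower and grip.

```bash
python3 -m crank '[[0,[0,0,0.004],[0,0,0]],[0,[0,0,0.004],[0,0,0]],[0,[0,0,0],[0,0,0]],[0,[0,0,0],[0,0,0]]]'; python3 -m crank '[[1,[0,0,0],[0,0,0]],[1,[0,0,0],[0,0,0]],[1,[0,0,0],[0,0,0]],[1,[0,0,0],[0,0,0]],[1,[0,0,0],[0,0,0]],[1,[0,0,0],[0,0,0]],[1,[0,0,0],[0,0,0]]]'
```

```text
time: 5.45
tool_pos: [0.4308, -0.3932, -0.0209]
ee_rot: [-3.141, -0.0, 1.217]
wrist_force: [-0.6, 0.8, -0.4]
width: 0.0939
finger_force: 0.0
time: 6.15
tool_pos: [0.431, -0.3935, -0.0206]
ee_rot: [3.141, 0.0, 1.217]
wrist_force: [-0.7, 0.7, -0.1]
width: 0.0597
finger_force: 30.0
```

```bash
python3 -m crank '[[1,[0,0,-0.02],[0,0,0]],[1,[0,0,-0.03],[0,0,0]],[1,[0.03,0,-0.015],[0,0,0]],[1,[0.04,0,0],[0,0,0]],[1,[0.04,0.0016,0],[0,0,0]],[1,[0.035,0,0],[0,0,0]],[1,[0.01,0,0],[0,0,-8.3]],[1,[0,0,0],[0,0,-8.2]]]'; python3 -m crank '[[1,[0,0,0],[0,0,0]],[1,[0,0,0],[0,0,0]],[1,[0,0,0],[0,0,0]]]'
python3 - <<'E'
from bench import vision,robot
from h import *
for n in ("wrist","top"):
    s=vision.snapshot(n); np.savez(f"pics/{n}6.npz",**s); cv2.imwrite(f"pics/{n}6.png",s["color"][...,::-1])
E
```

```text
time: 6.95
tool_pos: [0.4862, -0.2461, 0.0438]
ee_rot: [-3.141, -0.001, 1.514]
wrist_force: [-0.7, 0.3, -2.2]
width: 0.0593
finger_force: 30.0
time: 7.25
tool_pos: [0.4858, -0.2488, 0.0441]
ee_rot: [-3.141, -0.0, 1.503]
wrist_force: [0.0, -0.3, -1.7]
width: 0.0596
finger_force: 30.0
```

View pics/wrist6.png

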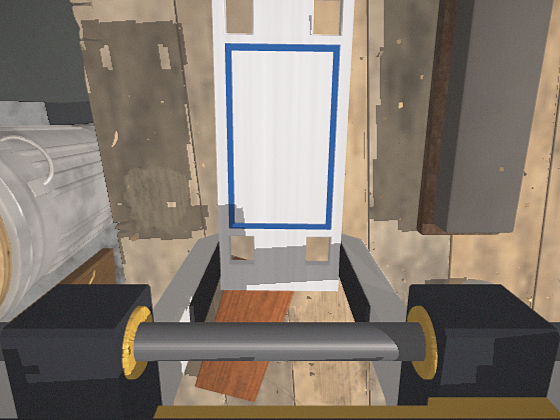

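The wrist view shows the plate held level and centred, with its near end at row 290. It fills the forward view, so the fixture can't be seen from here. The oilstone is to the right, from column 420.

```bash
python3 - <<'E'
from h import *
s=np.load("pics/wrist6.npz"); P=cloud(s)*1000; y=1.503; tool=[485.8,-248.8]
d=P[...,:2]-tool; lx=d@[np.cos(y),np.sin(y)]; ly=d@[np.sin(y),-np.cos(y)]
for v0,v1 in((0,15),(60,90),(130,160),(190,220),(270,285)):
    q=(slice(v0,v1),slice(250,305)); print(v0,np.median(lx[q]),np.median(P[...,2][q]), "lat",np.median(ly[v0:v1,[i for i in range(200,380)]]) )
    z=P[(v0+v1)//2,180:390,2]; k=np.where(z>75)[0]+180; r=(v0+v1)//2; print("  edges",ly[r,k[0]],ly[r,k[-1]])
# slots/rear end
print("rear", ray(s,(280,290),.084)[0]*1000, local(ray(s,(280,290),.084)[0]*1000,tool,y))
O=P[60:180,480:510]; print("oilstone z",np.median(O[...,2]),"near-edge ly",ly[30:200,425:450][P[30:200,425:450,2]>20].min(),"lx min",lx[180:250,450:510][P[180:250,450:510,2]>20].min())
t=np.load("pics/top6.npz"); im=cv2.resize(t["color"][200:310,150:350],None,fx=4,fy=4,interpolation=2); cv2.imwrite("pics/t6.png",im[...,::-1])
E
```

```text
0 115.24619607953255 86.00672215214357 lat 2.37310499276308
  edges -30.131234500069997 29.442219394658082
60 87.9730337713126 86.76096287179087 lat 2.5089485171764365
  edges -30.46254723242833 28.974202774239586
130 57.544422242122195 87.15646384436576 lat 2.6436354274208167
  edges -31.017227852766236 -1.722399362720858
190 29.08415655706378 87.55633984013043 lat 2.745915881526725
  edges -31.3752050757015 28.247108663557434
270 -8.923611017118661 87.77951370856823 lat 2.9385004194456172
  edges -40.82768095049745 39.88109816927294
rear [ 482.9344304  -266.92073919   84.        ] (np.float64(-18.273236878609552), np.float64(-1.6314078992445935))
oilstone z 33.548716350462115 near-edge ly -1.722399362720858 lx min -5.091095818191189
```

View pics/t6.png

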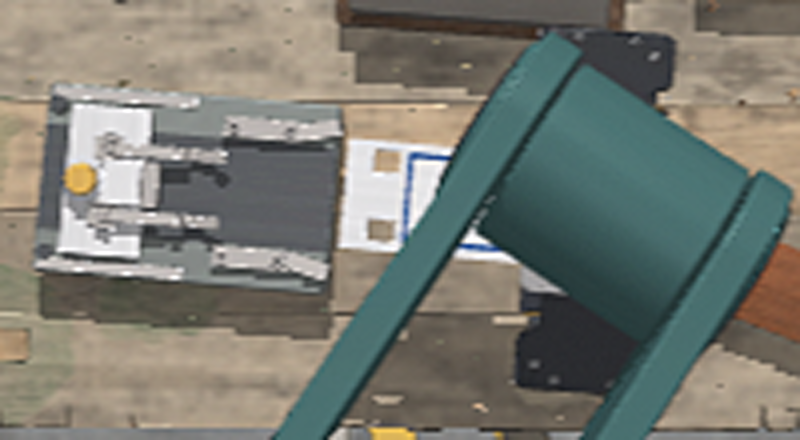

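The top view shows the plate's leading edge at crop (341,194) and the fixture mouth at (337,195), with the guides at (280,130) and (270,262). The clips point at the plate. I'll work out the offset to the midline.

```bash
python3 - <<'E'
from h import *
s=np.load("pics/top6.npz"); c=s["color"].astype(int)
cr=lambda u,v:(150+u/4-.4,200+v/4-.4)
f=lambda *a,z:ray(s,cr(*a),z)[0]*1000
ang=lambda a,b:np.degrees(np.arctan2((b-a)[1],(b-a)[0]))
# subpixel edges of plate via column profiles
g=c.min(-1)
def fit(cols,v0,v1,pol):
    pts=[]
    for u in cols:
        p=cv2.GaussianBlur(g[v0:v1,u].astype(np.float32).reshape(-1,1),(1,3),0).ravel(); dd=np.diff(p)*pol; i=dd.argmax()
        o=0
        if 0<i<len(dd)-1:
            den=dd[i-1]-2*dd[i]+dd[i+1]; o=.5*(dd[i-1]-dd[i+1])/den if den else 0
        pts.append((u,v0+i+.5+o))
    return np.array(pts)
up=fit(range(238,256),228,245,1); lo=fit(range(238,262),255,272,-1)
for n,p in(("up",up),("lo",lo)):
    q=ray(s,p,.086)*1000; k=np.polyfit(q[:,1],q[:,0],1); print(n,"yaw",90-np.degrees(np.arctan(k[0])),"x at y=-150",np.polyval(k,-150), np.std(q[:,0]-np.polyval(k,q[:,1])))
up=fit(range(168,228),216,230,-1); lo=fit(range(165,228),262,277,-1)
for n,p in(("baseup",up),("baselo",lo)):
    q=ray(s,p,.022)*1000; k=np.polyfit(q[:,1],q[:,0],1)
    for _ in range(3):
        r=abs(q[:,0]-np.polyval(k,q[:,1])); q=q[r<2*max(np.median(r),.5)]; k=np.polyfit(q[:,1],q[:,0],1)
    print(n,"yaw",90-np.degrees(np.arctan(k[0])),"x at y=-100",np.polyval(k,-100),len(q))
print("front",f(341,194,z=.086),"mouth",f(337,195,z=.024))
E
```

```text
up yaw 76.98843076259396 x at y=-150 516.9222853731924 7.180419616379594
lo yaw 81.67408172278863 x at y=-150 464.5021627548397 7.398547955749753
baseup yaw 88.38662993074492 x at y=-100 549.0942351564888 33
baselo yaw 91.40655754750155 x at y=-100 453.99765139771245 49
front [ 496.71290717 -112.78390889   86.        ] mouth [ 497.55253617 -104.7758393    24.        ]
```

```bash
python3 -m crank '[[1,[0,0,0.025],[0,0,-0.5]],[1,[0,0,0.021],[0,0,0]],[1,[0,0,0],[0,0,0]],[1,[0.011,0,0],[0,0,0]],[1,[0.011,0,0],[0,0,0]],[1,[0,0,0],[0,0,0]],[1,[0,0,0],[0,0,0]]]'
python3 - <<'E'
from bench import vision,robot
from h import *
a=vision.snapshot("top"); np.savez("pics/top7.npz",**a); b=vision.snapshot("scene"); np.savez("pics/scene7.npz",**b)
A=cv2.resize(a["color"][208:280,155:265],None,fx=7,fy=7,interpolation=2)
cv2.imwrite("pics/t7.png",A[...,::-1]); print(A.shape)
E
```

```text
time: 8.05
tool_pos: [0.4881, -0.2264, -0.0005]
ee_rot: [3.14, 0.001, 1.515]
wrist_force: [-0.4, -0.1, -2.0]
width: 0.0597
finger_force: 30.0
(504, 770, 3)
```

View pics/t7.png

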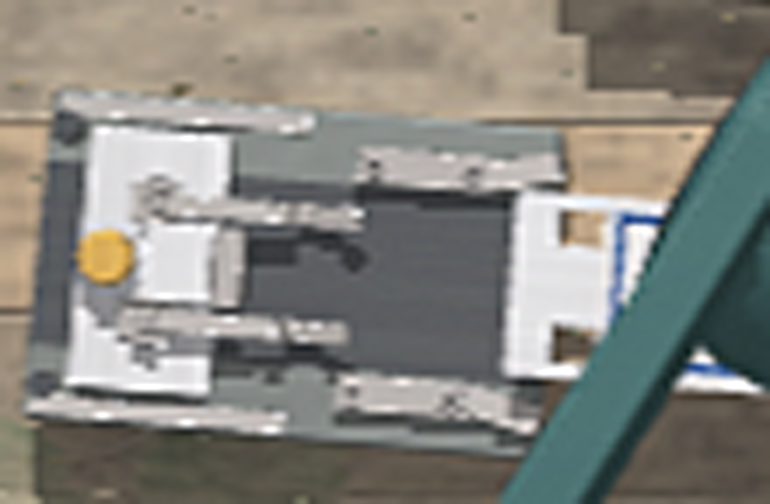

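The plate's front is inside the flare: its leading edge runs from (520,193) to (505,378), between the guide inner edges at about 182 and 400. It sits about 1.7 mm too far toward +x, and the yaw agrees. The toe tips are at about u=362.

```bash
python3 - <<'E'
from h import *
s=np.load("pics/top7.npz"); P=cloud(s)*1000
print("plate z",np.median(P[237:260,230:234,2]),"bed",np.median(P[240:256,212:224,2]))
for n,u in(("front",(512,286)),("toe",(362,215)),("toe2",(347,333)),("stop",(243,267)),("mouth",(553,290))): print(n,ray(s,(155+u[0]/7-.4,208+u[1]/7-.4),dict(front=.036,toe=.036,toe2=.036,stop=.036,mouth=.024)[n])[0]*1000)
E
python3 -m crank '[[1,[0,-0.0017,0.003],[0,0,0]],[1,[0,0,0.002],[0,0,0]],[1,[0,0,0],[0,0,0]],[1,[0,0,0],[0,0,0]]]'
```

```text
plate z 42.17387499736514 bed 24.49733380548733
front [496.96599289 -91.94683913  36.        ]
toe [519.90531937 -42.58915994  36.        ]
toe2 [481.37710437 -38.32359271  36.        ]
stop [502.7156658   -3.99390569  36.        ]
mouth [ 495.98497433 -104.21794403   24.        ]
time: 8.55
tool_pos: [0.4854, -0.2264, -0.007]
ee_rot: [-3.141, -0.0, 1.514]
wrist_force: [-0.1, 0.3, -1.7]
width: 0.0594
finger_force: 30.0
```

```bash
python3 -m crank '[[1,[0,0,0.002],[0,0,0]],[1,[0,0,0.001],[0,0,0]],[1,[0,0,0],[0,0,0]],[1,[0,0,0],[0,0,0]]]';python3 -m crank '[[1,[0,0,0.001],[0,0,0]],[1,[0,0,0],[0,0,0]],[1,[0,0,0],[0,0,0]]]';python3 -m crank '[[1,[0,0,0.001],[0,0,0]],[1,[0,0,0],[0,0,0]],[1,[0,0,0],[0,0,0]]]'
```

```text
time: 8.95
tool_pos: [0.4856, -0.2264, -0.0098]
ee_rot: [-3.142, 0.0, 1.514]
wrist_force: [0.2, -0.1, -1.0]
width: 0.0595
finger_force: 30.0
time: 9.25
tool_pos: [0.4856, -0.2264, -0.0107]
ee_rot: [-3.142, 0.0, 1.514]
wrist_force: [-0.5, -0.0, -1.6]
width: 0.0597
finger_force: 30.0
time: 9.55
tool_pos: [0.4856, -0.2264, -0.0118]
ee_rot: [-3.142, 0.0, 1.514]
wrist_force: [0.7, -0.5, -1.0]
width: 0.06
finger_force: 30.0
```

```bash
for i in 1 2; do python3 -m crank '[[1,[0,0,0.0007],[0,0,0]],[1,[0,0,0],[0,0,0]],[1,[0,0,0],[0,0,0]]]' | grep -E 'tool_pos|wrist_f'; done
python3 - <<'E'
from bench import vision,robot
from h import *
s=vision.snapshot("top"); np.savez("pics/top8.npz",**s); P=cloud(s)*1000
print("plate z",np.median(P[237:260,230:234,2]),np.mean(P[237:260,230:234,2])); print(np.mean([robot.get_obs()["wrist_force"] for _ in range(10)],0))
E
```

```text
tool_pos: [0.4856, -0.2264, -0.0124]
wrist_force: [-0.2, 0.5, -1.3]
tool_pos: [0.4856, -0.2264, -0.0131]
wrist_force: [-0.2, -0.8, -1.4]
plate z 30.27849947183873 30.402916009379336
[-0.50734636  0.47134806 -1.0684389 ]
```

```bash
for i in 1 2; do python3 -m crank '[[1,[0,0,0.0006],[0,0,0]],[1,[0,0,0],[0,0,0]],[1,[0,0,0],[0,0,0]]]' | grep -E 'tool_pos|wrist_f'; done;  python3 -m crank '[[1,[0.003,0,0],[0,0,0]],[1,[0.003,0,0],[0,0,0]],[1,[0.003,0,0],[0,0,0]],[1,[0,0,0],[0,0,0]]]'
```

```text
tool_pos: [0.4856, -0.2264, -0.0137]
wrist_force: [0.9, 0.6, -1.5]
tool_pos: [0.4856, -0.2264, -0.0143]
wrist_force: [-0.4, -0.9, -0.9]
time: 11.2
tool_pos: [0.4861, -0.2167, -0.0143]
ee_rot: [3.142, -0.0, 1.515]
wrist_force: [0.8, 0.9, -0.3]
width: 0.0593
finger_force: 30.0
```

```bash
for i in 1 2; do python3 -m crank '[[1,[0.003,0,0],[0,0,0]],[1,[0.003,0.0001,0],[0,0,0]],[1,[0.002,0,0],[0,0,0]],[1,[0,0,0],[0,0,0]]]' | grep -E 'tool_pos|wrist_f|ee_r'; done; python3 - <<'E'
from bench import vision,robot
from h import *
s=vision.snapshot("top"); np.savez("pics/top9.npz",**s); P=cloud(s)*1000
A=cv2.resize(s["color"][208:280,155:265],None,fx=7,fy=7,interpolation=2); cv2.imwrite("pics/t9.png",A[...,::-1]); o=robot.get_obs();print(o["wrist_force"],o["wrist_torque"])
E
```

```text
tool_pos: [0.4867, -0.209, -0.0144]
ee_rot: [-3.142, -0.0, 1.514]
wrist_force: [-0.1, -0.1, -0.8]
tool_pos: [0.4872, -0.201, -0.0143]
ee_rot: [3.142, -0.0, 1.514]
wrist_force: [1.0, 0.5, -0.6]
[-0.13768032  0.56898942 -1.20616109] [-0.02130618 -0.05475957  0.00391631]
```

View pics/t9.png

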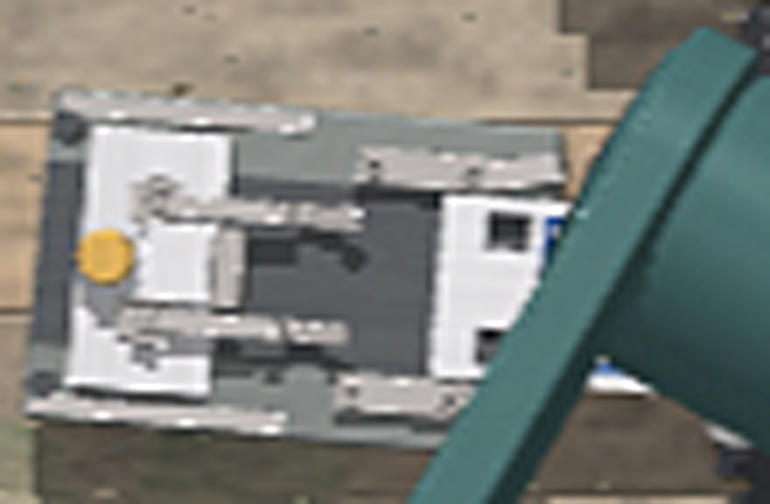

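The plate is now centred between the straight guides, with its leading edge at u≈437 and similar gaps above and below. I'll keep sliding and watch the force.

```bash
for i in 1 2 3; do python3 -m crank '[[1,[0.003,0,0],[0,0,0]],[1,[0.003,0.0001,0],[0,0,0]],[1,[0.003,0,0],[0,0,0]],[1,[0,0,0],[0,0,0]]]' | grep -E 'tool_pos|wrist_f|ee_r'; done; python3 - <<'E'
from bench import vision,robot
from h import *
s=vision.snapshot("top"); np.savez("pics/top10.npz",**s); P=cloud(s)*1000
o=robot.get_obs();print(o["wrist_force"],o["wrist_torque"])
m=(s["color"].min(-1)>170)[237:256,185:240]; print((185+m.argmax(1)).tolist())
print("z",np.median(P[240:255,222:228,2]),np.median(P[240:252,212:216,2]))
E
```

```text
tool_pos: [0.4878, -0.1919, -0.0144]
ee_rot: [-3.142, -0.0, 1.514]
wrist_force: [0.0, -0.4, -1.6]
tool_pos: [0.4884, -0.1829, -0.0144]
ee_rot: [-3.142, -0.0, 1.514]
wrist_force: [-0.6, 0.1, -1.5]
tool_pos: [0.4891, -0.1739, -0.0143]
ee_rot: [3.142, -0.0, 1.514]
wrist_force: [0.1, 1.1, -0.4]
[ 0.30356804  0.33474867 -0.65957003] [ 0.01430958 -0.09694912 -0.01381392]
[185, 185, 193, 185, 185, 187, 185, 186, 186, 186, 186, 186, 186, 186, 187, 205, 185, 185, 185]
z 414.27564457474136 29.411393650682577
```

```bash
for i in 1 2 3 4 5; do python3 -m crank '[[1,[0.0015,0,0],[0,0,0]],[1,[0.0015,0,0],[0,0,0]],[1,[0,0,0],[0,0,0]]]' | grep -E 'tool_pos|wrist_f'; done
```

```text
tool_pos: [0.4892, -0.1713, -0.0143]
wrist_force: [0.3, -1.1, -0.7]
tool_pos: [0.4894, -0.1682, -0.0143]
wrist_force: [-1.0, 1.1, -0.9]
tool_pos: [0.4896, -0.1652, -0.0144]
wrist_force: [0.4, 0.5, -1.0]
tool_pos: [0.4897, -0.1625, -0.0143]
wrist_force: [0.4, -1.8, -0.7]
tool_pos: [0.49, -0.1606, -0.014]
wrist_force: [0.6, -4.4, -1.9]
```

Clip contact is at tool y≈-0.163, so the stop should be near -0.137 and the snap near -0.139.

```bash
for i in 1 2 3 4; do python3 -m crank '[[1,[0.001,0,0],[0,0,0]],[1,[0.001,0,0],[0,0,0]],[1,[0,0,0],[0,0,0]]]' | grep -E 'tool_pos|wrist_f'; done
```

```text
tool_pos: [0.4902, -0.1586, -0.0141]
wrist_force: [-0.0, -5.7, -0.9]
tool_pos: [0.4903, -0.1573, -0.0139]
wrist_force: [-1.2, -6.2, -0.8]
tool_pos: [0.4904, -0.1538, -0.0141]
wrist_force: [-0.8, -3.3, -1.5]
tool_pos: [0.4904, -0.1512, -0.0144]
wrist_force: [-0.5, -3.6, -1.5]
```

```bash
for i in 1 2 3 4; do python3 -m crank '[[1,[0.001,0,0],[0,0,0]],[1,[0.001,0,0],[0,0,0]],[1,[0,0,0],[0,0,0]]]' | grep -E 'tool_pos|wrist_f'; done; python3 - <<'E'
from bench import vision,robot
from h import *
s=vision.snapshot("top"); np.savez("pics/top11.npz",**s)
A=cv2.resize(s["color"][208:280,155:265],None,fx=7,fy=7,interpolation=2); cv2.imwrite("pics/t11.png",A[...,::-1])
E
```

```text
tool_pos: [0.4904, -0.1491, -0.0144]
wrist_force: [-0.4, -3.7, -1.3]
tool_pos: [0.4905, -0.1472, -0.0144]
wrist_force: [0.2, -3.6, -0.8]
tool_pos: [0.4907, -0.1453, -0.0144]
wrist_force: [-0.3, -2.2, -1.4]
tool_pos: [0.4908, -0.1432, -0.0144]
wrist_force: [1.0, -3.3, -1.8]
```

View pics/t11.png

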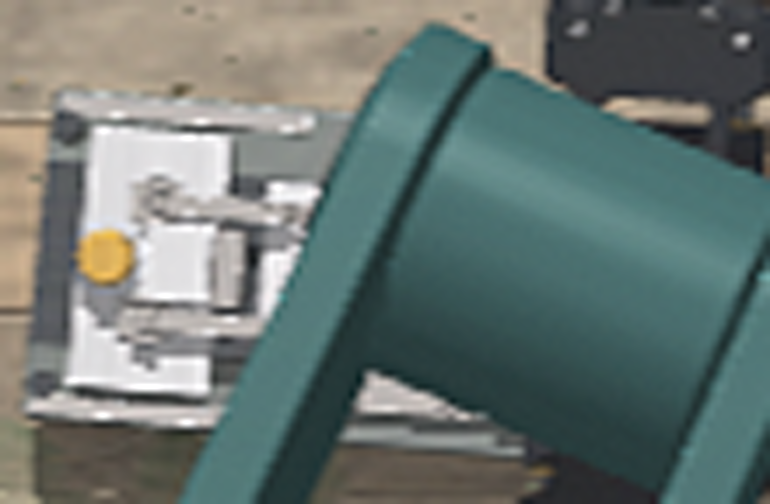

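The plate's leading edge at u≈262 is about 6 mm short of the stop face at u≈243, and the clips are riding on it. That matches the felt contact, so I'll creep from here.

```bash
for i in 1 2 3 ; do python3 -m crank '[[1,[0.0005,0,0],[0,0,0]],[1,[0.0005,0,0],[0,0,0]],[1,[0,0,0],[0,0,0]]]' | grep -E 'tool_pos|wrist_f'; done
```

```text
tool_pos: [0.4909, -0.1424, -0.0143]
wrist_force: [-0.1, -3.3, -2.1]
tool_pos: [0.4908, -0.1405, -0.0145]
wrist_force: [0.2, -0.6, -1.8]
tool_pos: [0.4908, -0.1392, -0.0145]
wrist_force: [0.4, 3.6, -1.0]
```

```bash
for i in 1 2 ; do python3 -m crank '[[1,[0.0005,0,0],[0,0,0]],[1,[0,0,0],[0,0,0]],[1,[0,0,0],[0,0,0]]]' | grep -E 'tool_pos|wrist_f'; done
```

```text
tool_pos: [0.4908, -0.1393, -0.0145]
wrist_force: [-0.5, 3.8, 0.1]
tool_pos: [0.4909, -0.1394, -0.0144]
wrist_force: [1.1, 4.3, -0.6]
```

```bash
python3 - <<'E'
from bench import vision,robot
from h import *
s=vision.snapshot("top"); t=vision.snapshot("scene"); np.savez("pics/scene12.npz",**t)
A=cv2.resize(s["color"][220:270,155:205],None,fx=8,fy=8,interpolation=2)
p=t["R"]@np.array([.503,-.03,.03])+t["t"]; u,v=int(t["fx"]*p[0]/p[2]+t["cx"]),int(t["fy"]*p[1]/p[2]+t["cy"]); print(u,v)
B=cv2.resize(t["color"][v-25:v+25,u-25:u+25],None,fx=8,fy=8,interpolation=2)
cv2.imwrite("pics/c12.png",np.hstack([A,B])[...,::-1])
P=cloud(s)*1000; Q=np.load("pics/top11.npz"); Q=cloud(Q)*1000; z0=cloud(np.load("pics/top0.npz"))*1000
for r in((236,240),(253,257)):
  for k in (z0,Q,P): print(np.median(k[r[0]:r[1],176:206,2],0).round(0)[::2])
o=robot.get_obs(); print(o["tool_pos"],o["wrist_force"])
E
```

```text
269 281
[35. 39. 36. 37. 35. 34. 37. 35. 34. 35. 35. 30. 31. 30. 30.]
[ 37.  36.  35.  34.  37.  35.  39.  36.  37.  36.  35.  33. 401. 412.
 413.]
[ 34.  39.  35.  37.  36.  33.  34.  35.  34.  38.  36. 407. 413. 413.
 412.]
[38. 32. 36. 33. 36. 34. 36. 34. 35. 33. 30. 29. 32. 33. 35.]
[ 38.  35.  37.  38.  35.  35.  36.  36.  38. 421. 421. 420. 418. 417.
 410.]
[ 37.  35.  32.  36.  34.  36.  34. 229. 419. 420. 418. 419. 419. 408.
 388.]
[ 0.49089958 -0.13930093 -0.01440503] [ 0.50596998  3.95332866 -0.58014078]
```

View pics/c12.png

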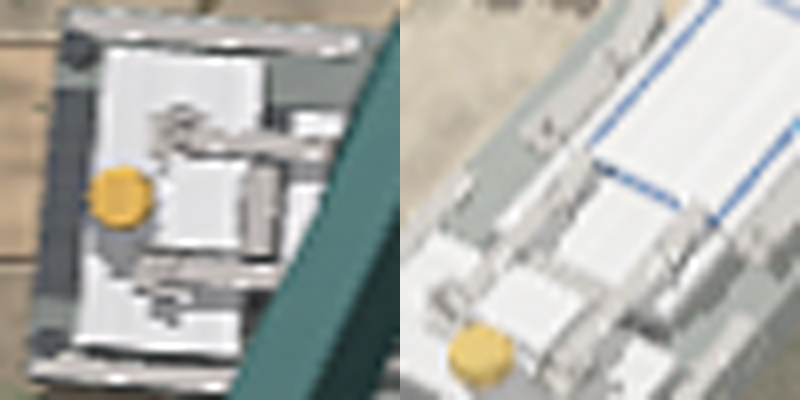

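The scene crop (right) shows both clips over the leading slots by the blue line, and a gap of 2–3 mm to the stop is left. The +y force means the noses are pulling the plate in, so I'll creep on until that eases.

```bash
for i in 1 2 ; do python3 -m crank '[[1,[0.0005,0,0],[0,0,0]],[1,[0,0,0],[0,0,0]],[1,[0,0,0],[0,0,0]]]' | grep -E 'tool_pos|wrist_f'; done
```

```text
tool_pos: [0.491, -0.1393, -0.0143]
wrist_force: [-0.2, 2.4, -0.5]
tool_pos: [0.4912, -0.1391, -0.0142]
wrist_force: [-0.4, 0.6, 0.1]
```

```bash
for i in 1 2 3; do python3 -m crank '[[1,[0.0006,0,0],[0,0,0]],[1,[0,0,0],[0,0,0]],[1,[0,0,0],[0,0,0]]]' | grep -E 'tool_pos|wrist_f'; done
```

```text
tool_pos: [0.4914, -0.1384, -0.0142]
wrist_force: [-0.1, -1.2, -1.5]
tool_pos: [0.4913, -0.1374, -0.0143]
wrist_force: [1.2, 0.3, -0.6]
tool_pos: [0.4912, -0.1369, -0.0143]
wrist_force: [-0.1, -0.8, -1.7]
```

The push force stays near 0 while the plate moves freely to -0.137, so the noses are in. Releasing with a partial opening.

```bash
python3 -m crank '[[0.2,[0,0,0],[0,0,0]],[0.2,[0,0,0],[0,0,0]],[0.2,[0,0,0],[0,0,0]],[0.2,[0,0,0],[0,0,0]],[0.2,[0,0,0],[0,0,0]]]'; python3 -m crank '[[0.2,[0,0,-0.01],[0,0,0]],[0.2,[0,0,-0.02],[0,0,0]],[0.2,[0,0,-0.04],[0,0,0]],[0.2,[0,0,-0.04],[0,0,0]],[0.2,[-0.04,0,-0.03],[0,0,0]],[0.2,[-0.04,0,0],[0,0,0]],[0.2,[-0.04,0,0],[0,0,0]],[0.2,[-0.04,0,0],[0,0,0]]]'; python3 -m crank '[[0.2,[-0.04,0,0],[0,0,0]],[0.2,[0,0,0],[0,0,0]],[0.2,[0,0,0],[0,0,0]],[0.2,[0,0,0],[0,0,0]]]'
python3 - <<'E'
from bench import vision,robot
from h import *
s=vision.snapshot("top"); np.savez("pics/top13.npz",**s); t=vision.snapshot("scene")
A=cv2.resize(s["color"][210:275,155:255],None,fx=4,fy=6,interpolation=2)
B=cv2.resize(t["color"][245:310,235:300],None,fx=6,fy=6,interpolation=2)
cv2.imwrite("pics/c13.png",np.hstack([A,B])[...,::-1]); P=cloud(s)*1000
for r in((236,240),(253,257)): print(np.median(P[r[0]:r[1],176:206,2],0).round(0)[::2])
print(P[246,190:245:4].round(1)[:,2], robot.get_obs()["time"])
E
```

```text
time: 20.85
tool_pos: [0.4912, -0.1367, -0.0143]
ee_rot: [3.142, -0.0, 1.514]
wrist_force: [-0.2, 0.1, 0.2]
width: 0.0752
finger_force: 0.0
time: 21.65
tool_pos: [0.4823, -0.2981, 0.1273]
ee_rot: [3.14, 0.001, 1.514]
wrist_force: [0.6, 0.4, -0.3]
width: 0.0752
finger_force: 0.0
time: 22.05
tool_pos: [0.48, -0.3355, 0.1261]
ee_rot: [3.141, -0.0, 1.515]
wrist_force: [-0.4, 0.3, 0.3]
width: 0.0751
finger_force: 0.0
[34. 39. 35. 34. 33. 35. 35. 34. 36. 32. 34. 31. 28. 33. 32.]
[38. 33. 34. 33. 35. 35. 35. 36. 36. 35. 31. 28. 29. 33. 35.]
[28.  33.8 30.  31.3 34.6 32.5 29.5 30.1 31.7 32.9 32.7 27.5 27.9 28.6] 22.15
```

View pics/c13.png

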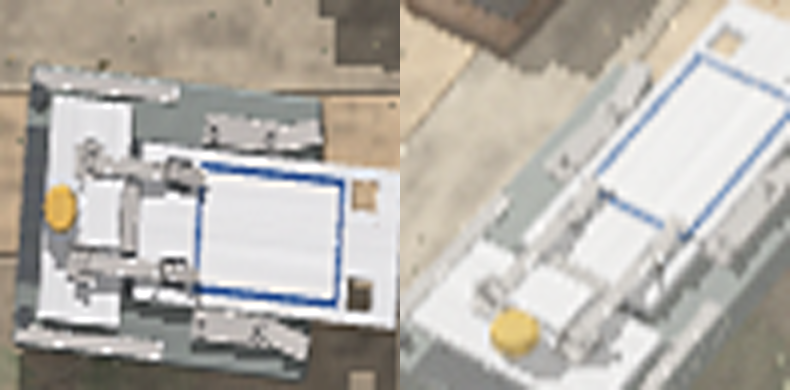

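The plate is flat and centred between the guides, its end just off the stop. Both clips sit over the leading slots at (180,173) and (178,270), and their heights are back to the unloaded profile, about 3 mm below the riding reading. Handing in.

```bash
python3 -c "
from bench import robot; print(robot.close_job())"
```

```text
the job is handed in; nothing more can be done
None
```

I slid the plate under both clips until they appeared to snap into its leading slots, then released it and handed in the job; the largest push I read was about 6 N, the arm is clear of everything, and I have no verdict from the judge.

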